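# Level the two loads on the shop balance

## Robot

A 6-joint arm with a two-finger parallel gripper is mounted at the origin on a cart in front of the work surface, level with it; the furniture and walls round the work are solid. World frame = base frame: x ahead of the robot, y to its left, z up, the work surface at z = 0. Lengths are in m, angles in rad, forces in N, time in s.
With the tool pointing down it reaches from about 0.275 to 0.875 m from the base axis. Payload 12.5 kg.
Tool frame: the origin (TCP) lies midway between the tips of the shut fingers; the grasp point (between the pads) lies 19 mm behind it; z points along the fingers, y is the line along which they close (so a half turn about z gives the same grasp; the last joint's range is limited). The gripper opens to 85 mm and grips with 20 to 120 N. Pads are 22 mm wide; open, the fingers measure 114 mm over their backs; the gripper's body (76 mm by 85 mm) begins 54 mm behind the grasp point. The pads swing forward as they close: fully open they stand 13 mm farther back than shut.
Start: joints at [1.192, 0.351, 1.652, -0, 1.139, -0.085], TCP at [0.159, 0.526, 0.2] pointing down, gripper open.
Joint ranges: [-2.75, 2.75], [-0.79, 2.1], [0.01, 2.65], [-1.57, 4.71], [0.07, 3.14], [-2.87, 2.87]. Speed limits (rad/s): [2.22, 2.22, 2.79, 3.14, 3.14, 3.14].

## Interface

Orientations are given as a unit quaternion [x, y, z, w].
In Python, from bench import monitor, grab_frame, ctrl, spotter gives the robot as it stands. The module is installed in compiled form; this text tells all that it offers.
- The arm moves only by the tool arm_command, never from a script. Its argument "commands" is text: rows parted by semicolons, each of 7 numbers parted by spaces: the turn, a rotation vector about the tool's x, y, z in units of 6 degrees (1.0 is 6 degrees), then the shift along the tool's x, y, z in units of 0.03 m (1.0 is 0.03 m), then the finger opening in mm, from 0 to 85.4. A call has 1 to 12 rows; each row shifts and turns the commanded pose from where the row before left it, along the tool's axes as they then stand; what a row does not reach is not made up. A row lasts 1/8 s, in which the tool goes at most 62.5 mm and 10.7 degrees, less where a joint would pass 70% of its speed; a pose out of reach is approached as far as the arm can. A call with a number of a shift or a turn outside -1 to 1 is refused whole. A call with a gripper value outside its range is refused whole. The fingers move at their own pace and stop on an object; "grip_force" is the grip in N (left out, the last holds). Time passes only in rows, so rows that do not move let the fingers close. It gives the time, the measured TCP pose, the force, the opening and the grip force at its end, in the units of the state.
- monitor.get_state(): the state, without advancing time (a new reading comes with each control period).
- grab_frame(name): name is "scene" or "side" or "wrist"; returns a dict with "pixels" (480x640x3 uint8, red, green, blue), "mtx" (3x3 intrinsics, pixels), "extrinsics" (4x4, takes a point from world to camera coordinates). Camera axes: x right, y down, z forward; pixel columns grow to the right and rows downward; lengths in m; the calibration is good to about 2 mm. A picture is of the moment at which its call begins. There is no depth.
- ctrl.hand_in(): hands the job in; it is judged then, once.
Trained networks look in the newest picture that a camera, given by its name, has taken for a name from the list of things; names that differ only in an ending like _2 or _b are one class to them, and where a whole thing is asked for, a point or a joint stands for the part that bears it (a point fixed in the world has none). Each returns a list of dicts, best first, with "score" (0 to 1); they miss things now and then, are a little off and sometimes report something else, mostly with a low value. They report only what shows in the picture. A call takes as long as a camera call. They do not tell look-alikes from the thing itself.
- spotter.find_in(thing, camera): "point" ([column, row] in pixels, amid what is visible of it).
- spotter.place_of(thing, camera): "point" ([column, row] in pixels: a listed point, or the origin of a listed thing).
The state is a dict: "clock": time; "q": joint angles; "joint_vel": joint speeds; "joint_torque": joint torques, N m; "eef_pos": TCP position; "eef_rot": TCP orientation; "force": force on the tool from outside, world axes, zero at the start; "torque": the same for the moment, N m; "width": opening from 0.0 (shut) to 1.0 (fully open); "gripper_force": force on a finger pad.
Only numpy, scipy, OpenCV 4.12 (cv2) and the standard library are available. Lean on these libraries where they do the work, as an engineer would, in place of code of your own. Each camera call takes 0.05 s, during which the arm holds its last target. There are 200 camera calls.

## Task

The loads for the two sides of a tool bag are being evened out on the shop-made balance, and one tray now hangs low. The tin of screws weighs as much as two of the offcuts: from the low tray take the one thing that has to change sides, lower it (do not drop it) onto the free half of the raised tray so that it stands upright and flat there, and let go, so that the balance comes to rest level. The other two things stay on their own trays.

Things in the scene. Friction and masses are not known exactly. Their poses are not given: they have to be found in the camera images.
- offcut_a: plain hardwood block, 40 (its x) x 60 (its y) x 40 mm high, 54 g, in the low tray next to the tin. Origin: centre of its underside; z up. The third block of this kind, on the saw table, is not part of the job.
- offcut_b: hardwood block just like offcut_a, 40 x 60 x 40 mm, 54 g, alone in one half of the raised tray. Origin: centre of its underside; z up.
- screw_tin: plain round grey metal tin with its lid on, 69 mm in diameter, 54 mm high, 108 g (within a few percent of two offcuts), in the low tray. Origin: centre of its underside; z up. A similar tin on the saw table is not part of the job.
- raised_tray (a point): centre of the floor (upper face) of the plywood tray that is up at the start, 115 mm above the saw table. Inner floor 120 (x) x 170 mm (y), rim 6 mm high. z up; x points away from the pivot: the other, like tray is centred at x = -200 mm, 22 mm lower at the start. Free place: 42 mm along y, on the side away from offcut_b. Trays stay horizontal; where a load stands on a tray does not matter.
- balance_beam (a joint): beam of the balance (arms 100 mm), rad: 0 at the start, on its stop, raised tray 11 mm above level; 0.11 level; 0.22 the other stop. On a stop when loads differ by 45 g or more; the tray yields to about 1 N. It stays up while the block is off the low tray, and sinks 11 mm to level once the block is let go on it.
There are look-alikes about, which are no part of the job. Leave any yellow look-alike of the offcut_a alone.

How it is judged:
By the outcome, as a careful person would: the job done as asked, in the order asked, and still so for the second after the job is handed in, with the robot touching nothing.
It also fails if it takes over 38 s, if anything falls off the work surface, if the arm or the gripper's body presses on something with over 40 N, if the wrist force passes 120 N, or if a joint passes its speed limit or range.

## Working session

There is one attempt and no reset: what is moved stays moved. The work goes in short steps, Python scripts to look and compute and a tool call to move; the robot and the scene stay as the last step left them, time stands still between calls to the robot, and variables do not carry over. Pictures are saved under pics/ and viewed, at most 10 in all, crops included, and the job is handed in when it is done.

Besides the shell and the picture viewer there is one more tool, called after ">>>" by a JSON object that holds its "fn" and its "kwargs". arm_command: Moves the arm, as the interface text tells. Its arguments: {"type":"object","properties":{"commands":{"type":"string"},"grip_force":{"type":"number"}},"required":["commands"]}

```bash
mkdir -p pics
cat > h.py <<'E'
import numpy as np, cv2
from bench import monitor, grab_frame, ctrl, spotter
def P(f): return f["mtx"]@np.array(f["extrinsics"])[:3]
def onz(f,uv,z):
    K=np.array(f["mtx"]);E=np.array(f["extrinsics"]);R=E[:3,:3];c=-R.T@E[:3,3]
    d=R.T@np.linalg.inv(K)@np.array([uv[0],uv[1],1.]); return c+d*(z-c[2])/d[2]
def tri(f1,a,f2,b):
    X=cv2.triangulatePoints(P(f1),P(f2),np.array(a,float).reshape(2,1),np.array(b,float).reshape(2,1))[:,0]; return X[:3]/X[3]
def save(f,n): cv2.imwrite("pics/"+n,cv2.cvtColor(f["pixels"],cv2.COLOR_RGB2BGR))
E
python3 - <<'E'
from h import *
np.set_printoptions(precision=3,suppress=True)
for c in ["scene","side","wrist"]:
    f=grab_frame(c); save(f,c+"0.png")
    E=np.array(f["extrinsics"]); print(c,"cam at",-E[:3,:3].T@E[:3,3])
    for t in ["offcut_a","screw_tin","raised_tray"]:
        for r in spotter.place_of(t,c)[:5]: print(t,np.array(r["point"]),round(r["score"],2))
print(monitor.get_state())
E
```

```text
scene cam at [ 0.07  -0.029  0.739]
offcut_a [338.1 206.6] 0.95
offcut_a [371.5 373.4] 0.69
offcut_a [309.6 200.3] 0.68
offcut_a [399.1 298.6] 0.66
offcut_a [301.2 308.7] 0.65
screw_tin [249.7 297. ] 0.6
raised_tray [310.4 198.7] 0.88
side cam at [0.265 0.879 0.549]
offcut_a [345.1 254.1] 0.97
offcut_a [284.3 229.5] 0.84
offcut_a [413.1 251.1] 0.63
screw_tin [402. 288.] 0.76
raised_tray [281.5 241.8] 0.59
wrist cam at [0.088 0.547 0.373]
{'clock': 0.6, 'q': array([ 1.192,  0.351,  1.652, -0.   ,  1.139, -0.085]), 'joint_vel': array([-0.001, -0.001,  0.   , -0.003,  0.   ,  0.   ]), 'joint_torque': array([ -0.001, -50.585, -29.158,  -0.   ,   0.001,   0.   ]), 'eef_pos': array([0.159, 0.526, 0.2  ]), 'eef_rot': array([0.146, 0.989, 0.   , 0.   ]), 'force': array([-0.391,  0.106,  0.101]), 'torque': array([ 0.023,  0.063, -0.014]), 'gripper_force': 0.0, 'width': 0.9985184512806108}
```

View pics/scene0.png

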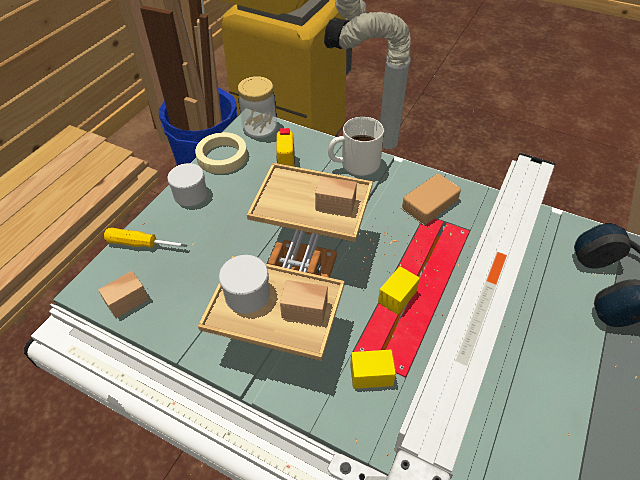

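View pics/side0.png

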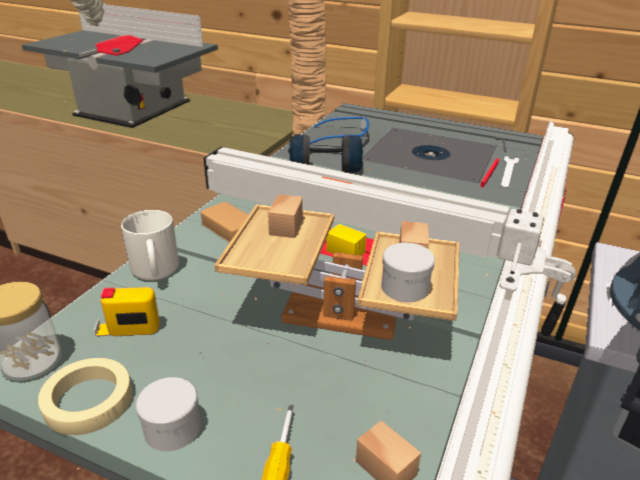

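View pics/wrist0.png

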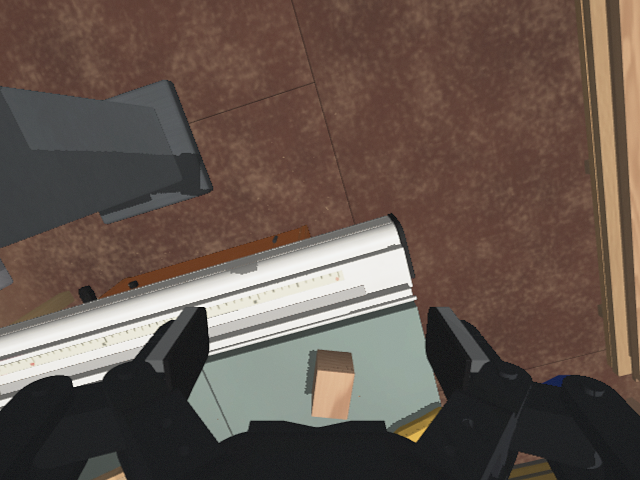

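The scene view shows the low tray near the robot, with the tin at about (245,285) and offcut_a at (304,300). The raised tray is behind it, with offcut_b at (336,195) and its left half free at about (285,197). The side view shows offcut_a behind the tin at (414,235). The wrist sees only the look-alike block on the table.

Run:
```python
import cv2,numpy as np
a=cv2.imread("pics/scene0.png")[150:365,190:385]; b=cv2.imread("pics/side0.png")[185:320,210:470]
cv2.imwrite("pics/c1.png",cv2.resize(a[105:],None,fx=4,fy=4,interpolation=cv2.INTER_CUBIC))
cv2.imwrite("pics/c2.png",cv2.resize(b,None,fx=3,fy=3,interpolation=cv2.INTER_CUBIC))
cv2.imwrite("pics/c3.png",cv2.resize(a[:105],None,fx=4,fy=4,interpolation=cv2.INTER_CUBIC))
```

```text
(no output)
```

View pics/c1.png

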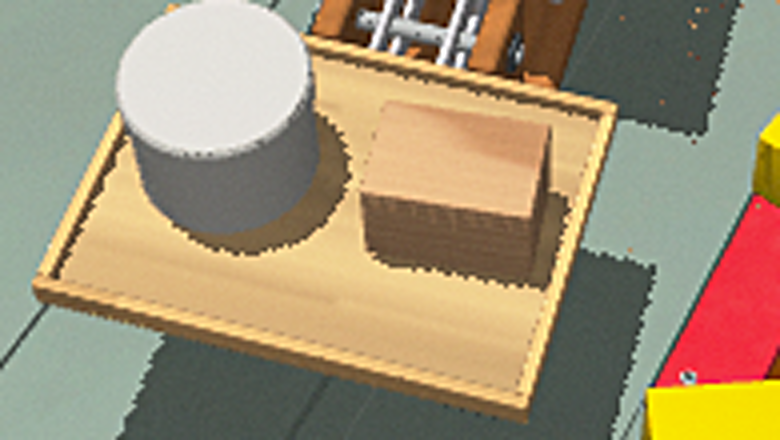

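View pics/c2.png

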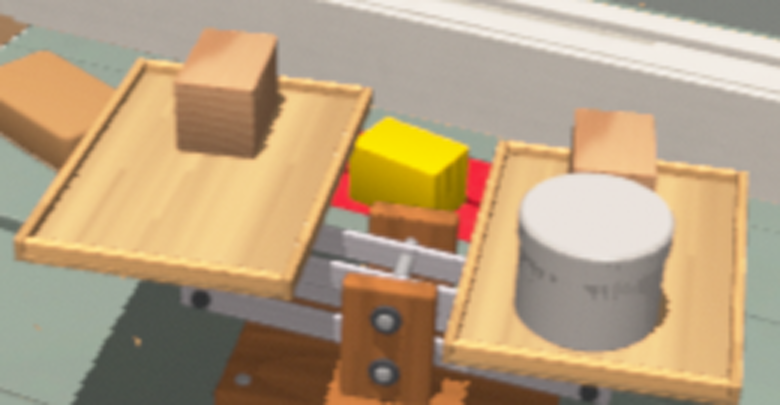

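View pics/c3.png

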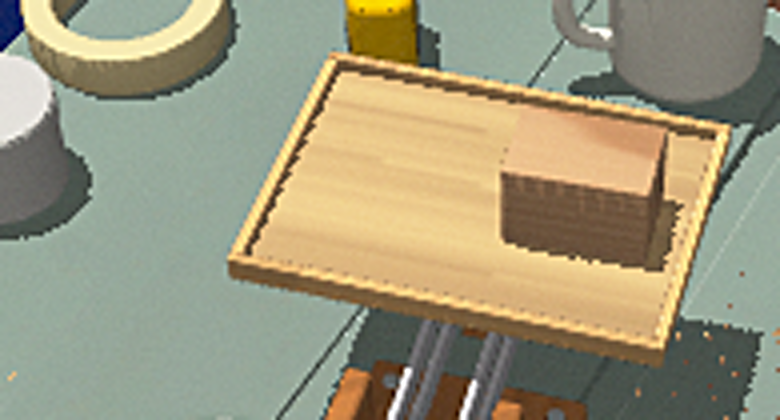

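The crops give clear corners. In the c1 crop, the top of offcut_a has corners at (385,102), (551,125), (531,217) and (361,192). In c3, the raised tray's rim corners are at (333,55), (730,128), (662,348) and (230,262), with offcut_b in its right half. In c2, the visible far edge of offcut_a's top runs from (575,110) to (655,115).

Run:
```python
from h import *
np.set_printoptions(precision=4,suppress=True)
S=grab_frame("scene");D=grab_frame("side")
c1=lambda p:np.array(p)/4+[190,255]
c3=lambda p:np.array(p)/4+[190,150]
c2=lambda p:np.array(p)/3+[210,185]
print("a TR,BR",tri(S,c1((551,125)),D,c2((575,110))),tri(S,c1((531,217)),D,c2((655,115))))
for n,p,q in [("TL",(333,55),(18,240)),("TR",(730,128),(142,60)),("BR",(662,345),(372,90)),("BL",(230,262),(292,285))]: print("raised",n,tri(S,c3(p),D,c2(q)),onz(S,c3(p),.121),onz(D,c2(q),.121))
for n,p,q in [("TR",(615,105),(500,143)),("BR",(525,400),(747,172)),("BL",(35,280),(740,385))]: print("low",n,tri(S,c1(p),D,c2(q)),onz(S,c1(p),.099))
A=np.array([onz(S,c1(p),.133) for p in [(385,102),(551,125),(531,217),(361,192)]]);print("a top",A,A.mean(0))
B=np.array([onz(S,c3(p),.155) for p in [(515,105),(668,128),(655,192),(500,170)]]);print("b top",B,B.mean(0))
for p in [(575,110),(655,115)]: print("side a",onz(D,c2(p),.133))
for p in [(205,30),(278,38),(255,97),(175,85)]: print("side b",onz(D,c2(p),.155))
t=np.array([onz(S,c1(p),.147) for p in [(118,80),(313,80),(215,0),(215,158)]]);print("tin",t.mean(0),t)
```

```text
a TR,BR [0.4508 0.1586 0.1295] [0.4126 0.1472 0.1307]
raised TL [0.6486 0.3655 0.1177] [0.6452 0.3633 0.121 ] [0.6461 0.3692 0.121 ]
raised TR [0.6848 0.1911 0.1181] [0.6821 0.1901 0.121 ] [0.6818 0.1959 0.121 ]
raised BR [0.5603 0.1659 0.1183] [0.5596 0.1652 0.121 ] [0.5573 0.1714 0.121 ]
raised BL [0.5234 0.34   0.1159] [0.5204 0.3372 0.121 ] [0.5197 0.3468 0.121 ]
low TR [0.4911 0.1518 0.0955] [0.4891 0.1508 0.099 ]
low BR [0.3657 0.1258 0.0978] [0.3666 0.1255 0.099 ]
low BL [0.3294 0.2997 0.0973] [0.3295 0.2989 0.099 ]
a top [[0.4311 0.2142 0.133 ]
 [0.449  0.1575 0.133 ]
 [0.4122 0.1466 0.133 ]
 [0.3947 0.2028 0.133 ]] [0.4217 0.1803 0.133 ]
b top [[0.6212 0.2609 0.155 ]
 [0.6372 0.2002 0.155 ]
 [0.6023 0.1897 0.155 ]
 [0.5856 0.249  0.155 ]] [0.6116 0.225  0.155 ]
side a [0.4489 0.1649 0.133 ]
side a [0.411  0.1519 0.133 ]
side b [0.6361 0.2077 0.155 ]
side b [0.5987 0.199  0.155 ]
side b [0.5818 0.2587 0.155 ]
side b [0.6218 0.2652 0.155 ]
tin [0.4046 0.2662 0.147 ] [[0.3885 0.2959 0.147 ]
 [0.4195 0.2355 0.147 ]
 [0.4338 0.2851 0.147 ]
 [0.3765 0.2482 0.147 ]]
```

>>> {"fn": "arm_command", "kwargs": {"commands": "0 0 0.94 0 0 0 85;0 0 0.94 0 0 0 85;0 0 0.94 0 0 0 85;0 0 0.94 0 0 0 85;0 0 0.94 0 0 0 85;0 0 0.94 0 0 0 85;0 0 0.94 0 0 0 85;0 0 0.94 0 0 0 85;0 0 0.94 0 0 0 85;0 0 0.94 0 0 0 85"}}

```text
clock: 1.95
eef_pos: [0.1592, 0.5264, 0.1999]
eef_rot: [0.598, 0.802, 0.0, -0.0]
force: [-0.3, -0.3, 0.3]
width: 0.997
gripper_force: 0.0
```

>>> {"fn": "arm_command", "kwargs": {"commands": "0 0 0 -1 0.4 0 60;0 0 0 -1 0.4 0 60;0 0 0 -1 0.4 0 60;0 0 0 -1 0.4 0 60;0 0 0 -1 0.4 0 60;0 0 0 -1 0.4 0 60;0 0 0 -1 0.4 0 60;0 0 0 -1 0.4 0 60;0 0 0 -1 0.4 0 60;0 0 0 -1 0.4 0 60;0 0 0 -1 0.4 0 60;0 0 0 -1 0.4 0 60"}}

```text
clock: 3.45
eef_pos: [0.4016, 0.2224, 0.2]
eef_rot: [0.596, 0.803, 0.0, 0.0]
force: [0.4, 0.4, -0.8]
width: 0.699
gripper_force: 0.0
```

```bash
cat > go.py <<'E'
from h import *
from scipy.spatial.transform import Rotation as Ro
def go(x,y,z,yaw):
    s=monitor.get_state();R=Ro.from_quat(s["eef_rot"]);M=R.as_matrix()
    ay=np.degrees(np.arctan2(M[1,1],M[0,1])); 
    print("t",round(s["clock"],2),"pos",s["eef_pos"].round(4),"tool y ang",ay.round(2),"tilt",M[:,2].round(3),"w",round(s["width"],3),"F",s["force"].round(2),"gf",round(float(s["gripper_force"]),1))
    print("shift units",(M.T@(np.array([x,y,z])-s["eef_pos"])/.03).round(2),"turn units z",round((ay-yaw)/6,2))
E
python3 -c "
from go import *
go(.4215,.1825,.2,17)
f=grab_frame('wrist');save(f,'w1.png')"
```

```text
t 3.45 pos [0.4016 0.2224 0.2   ] tool y ang 16.76 tilt [ 0.  0. -1.] w 0.699 F [ 0.41  0.38 -0.77] gf 0.0
shift units [-1.46  0.25  0.  ] turn units z -0.04
```

View pics/w1.png

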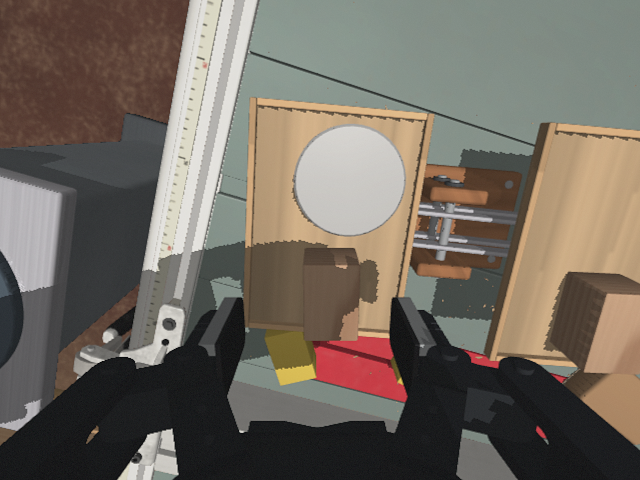

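The wrist view shows the block between the jaw lines. Its top face runs about (303,265), (358,265), (358,340), (303,340), and the tin sits clear at (350,180). I'll check that against the earlier estimate.

```bash
python3 -c "
from go import *
f=grab_frame('wrist')
g=cv2.cvtColor(f['pixels'],cv2.COLOR_RGB2BGR)[235:350,285:380]
save({'pixels':cv2.resize(f['pixels'][235:350,285:380],None,fx=5,fy=5,interpolation=cv2.INTER_CUBIC)},'w2.png')
A=np.array([onz(f,p,.133) for p in [(303,265),(358,265),(358,340),(303,340)]]);print(A.round(4),A.mean(0))
S=grab_frame('scene')
for a,b in [((303,265),(361,192)),((358,265),(385,102)),((358,340),(551,125)),((303,340),(531,217))]: print(tri(f,a,S,np.array(b)/4+[190,255]).round(4))
"
```

```text
[[0.3987 0.2021 0.133 ]
 [0.435  0.213  0.133 ]
 [0.4537 0.1572 0.133 ]
 [0.4149 0.1455 0.133 ]] [0.42559181 0.17946103 0.133     ]
[0.3967 0.203  0.1313]
[0.4329 0.2141 0.1321]
[0.4515 0.1577 0.1315]
[0.4134 0.1464 0.1327]
```

View pics/w2.png

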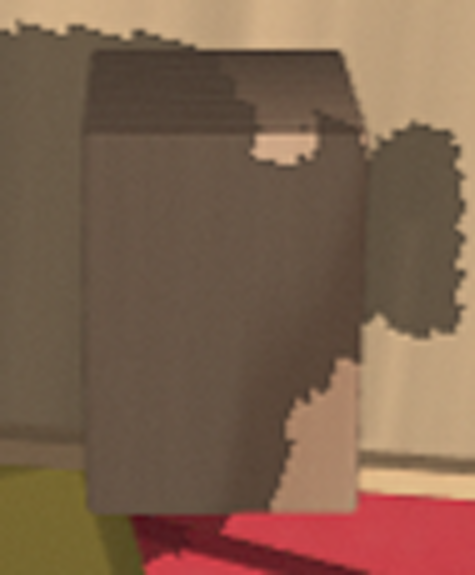

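The crop confirms a top face of about (302,262) to (357,337), centre near (0.4235, 0.181), top at z≈0.132. That fits a 40 mm block on a floor at about 0.092.

>>> {"fn": "arm_command", "kwargs": {"commands": "0 0 0 -0.77 0.15 0 62;0 0 0 -0.76 0.15 0 62;0 0 0 0 0 0 62;0 0 0 0 0 0.8 62;0 0 0 0 0 0.8 62;0 0 0 0 0 0.7 62;0 0 0 0 0 0.6 62;0 0 0 0 0 0.4 62;0 0 0 0 0 0.17 62;0 0 0 0 0 0 62", "grip_force": 25}}

```text
clock: 4.85
eef_pos: [0.4228, 0.1822, 0.0959]
eef_rot: [0.596, 0.803, 0.0, -0.0]
force: [-0.4, -0.1, 0.1]
width: 0.73
gripper_force: 0.0
```

```bash
python3 -c "
from go import *
go(.4235,.181,.096,17)"
```

```text
t 4.85 pos [0.4228 0.1822 0.0959] tool y ang 16.78 tilt [-0.  0. -1.] w 0.73 F [-0.39 -0.05  0.14] gf 0.0
shift units [-0.05  0.01 -0.  ] turn units z -0.04
```

>>> {"fn": "arm_command", "kwargs": {"commands": "0 0 0 0 0 0 30;0 0 0 0 0 0 30;0 0 0 0 0 0 30;0 0 0 0 0 0 30;0 0 0 0 0 0 30;0 0 0 0 0 0 30", "grip_force": 25}}

```text
clock: 5.6
eef_pos: [0.4232, 0.182, 0.0963]
eef_rot: [0.596, 0.803, 0.0, 0.0]
force: [-0.4, -0.3, 5.8]
width: 0.455
gripper_force: 26.1
```

>>> {"fn": "arm_command", "kwargs": {"commands": "0 0 0 0 0 -0.2 30;0 0 0 0 0 -0.4 30;0 0 0 0 0 -0.7 30;0 0 0 0 0 -0.8 30;0 0 0 0 0 -0.8 30;0 0 0 0 0 -0.4 30;0 0 0 0 0 0 30"}}

```text
clock: 6.48
eef_pos: [0.4231, 0.182, 0.1953]
eef_rot: [0.596, 0.803, 0.001, 0.0]
force: [1.0, 0.5, -0.7]
width: 0.455
gripper_force: 25.4
```

```bash
python3 -c "
from go import *
go(.595,.308,.19,11.7)
S=grab_frame('scene')
save({'pixels':cv2.resize(S['pixels'][100:370,170:400],None,fx=2,fy=2)},'s2.png')"
```

```text
t 6.47 pos [0.4231 0.182  0.1953] tool y ang 16.77 tilt [ 0.001  0.    -1.   ] w 0.455 F [ 0.96  0.52 -0.72] gf 25.4
shift units [2.37 6.7  0.19] turn units z 0.84
```

View pics/s2.png

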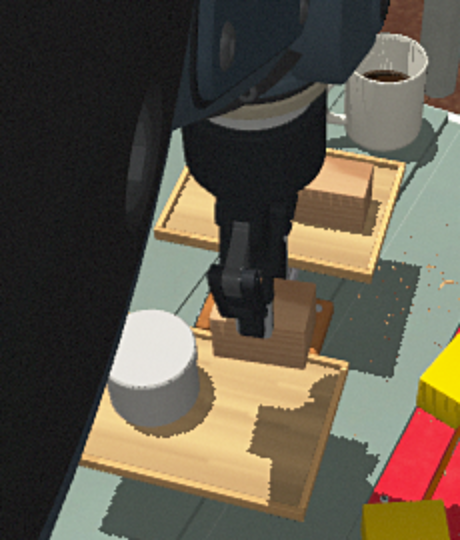

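The scene crop shows the block held level above the low tray, the tin standing at (155,365) in the crop, and the raised tray still up. Moving over the free half next.

>>> {"fn": "arm_command", "kwargs": {"commands": "0 0 0 0.2 0.5 0 30;0 0 0 0.3 0.9 0 30;0 0 0 0.3 0.9 0 30;0 0 0 0.3 0.9 0 30;0 0 0 0.3 0.9 0 30;0 0 0 0.3 0.9 0 30;0 0 0 0.3 0.9 0 30;0 0 0 0.37 0.8 0 30;0 0 0.42 0 0 0 30;0 0 0.42 0 0 0 30;0 0 0 0 0 0 30;0 0 0 0 0 0 30"}}

```text
clock: 8.02
eef_pos: [0.5948, 0.3082, 0.1941]
eef_rot: [0.631, 0.776, -0.0, -0.0]
force: [-0.4, -0.3, -1.0]
width: 0.457
gripper_force: 25.5
```

```bash
python3 -c "
from go import *
go(.595,.308,.119,11.7)
D=grab_frame('side')
save({'pixels':cv2.resize(D['pixels'][130:330,200:480],None,fx=2.5,fy=2.5)},'d2.png')"
```

```text
t 8.03 pos [0.5948 0.3082 0.1941] tool y ang 11.79 tilt [-0.001 -0.    -1.   ] w 0.457 F [-0.36 -0.32 -1.  ] gf 25.5
shift units [-0.01  0.01  2.5 ] turn units z 0.01
```

View pics/d2.png

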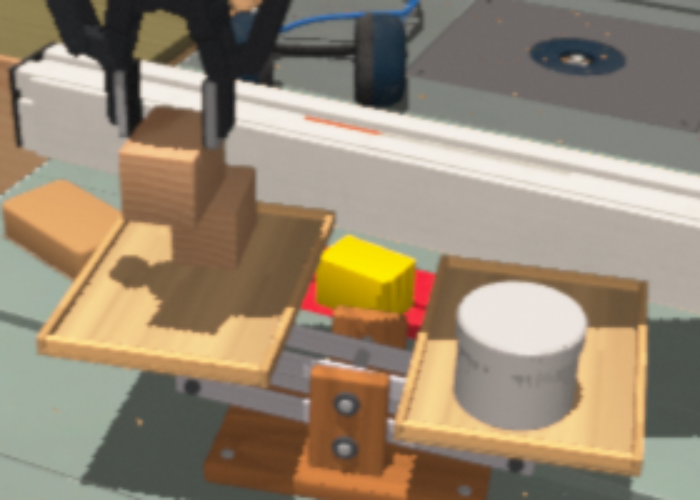

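The side crop shows the block level in the jaws over the free half of the raised tray, with the tin alone in the low tray. That was my 10th picture, so from here I'll check numerically.

>>> {"fn": "arm_command", "kwargs": {"commands": "0 0 0 0 0 0.4 30;0 0 0 0 0 0.6 30;0 0 0 0 0 0.6 30;0 0 0 0 0 0.5 30;0 0 0 0 0 0.25 30;0 0 0 0 0 0.1 30;0 0 0 0 0 0.05 30;0 0 0 0 0 0.05 30;0 0 0 0 0 0 30;0 0 0 0 0 0 30"}}

```text
clock: 9.32
eef_pos: [0.5949, 0.308, 0.1186]
eef_rot: [0.631, 0.776, 0.0, 0.0]
force: [0.8, 0.3, -0.6]
width: 0.455
gripper_force: 25.5
```

>>> {"fn": "arm_command", "kwargs": {"commands": "0 0 0 0 0 0.03 30;0 0 0 0 0 0.03 30;0 0 0 0 0 0.03 30;0 0 0 0 0 0.03 30;0 0 0 0 0 0.03 30;0 0 0 0 0 0 30;0 0 0 0 0 0 30"}}

```text
clock: 10.2
eef_pos: [0.5947, 0.308, 0.1138]
eef_rot: [0.631, 0.776, -0.0, -0.0]
force: [0.9, -0.6, 0.6]
width: 0.454
gripper_force: 25.5
```

```bash
cat > st.py <<'E'
from go import *
go(.5948,.3082,.117,11.7)
D=grab_frame('side')
for t in ['offcut_a','raised_tray','screw_tin']:
    print(t,[(np.array(r['point']).round(1).tolist(),round(r['score'],2)) for r in spotter.place_of(t,'side')[:4]])
# tray rim corners tracked against the start picture
a=cv2.imread('pics/side0.png',0);b=cv2.cvtColor(D['pixels'],cv2.COLOR_RGB2GRAY)
for n,(u,v) in {'raised near-left':(216,265),'raised near-right':(307,279),'low BL':(457,312),'low left':(360,304)}.items():
    r=cv2.matchTemplate(b[v-30:v+31,u-30:u+31],a[v-9:v+10,u-9:u+10],cv2.TM_CCOEFF_NORMED);_,m,_,p=cv2.minMaxLoc(r);print(n,'moved',p[0]-21,p[1]-21,round(m,2))
E
python3 st.py
```

```text
t 10.2 pos [0.5947 0.308  0.1138] tool y ang 11.73 tilt [-0. -0. -1.] w 0.454 F [ 0.91 -0.57  0.57] gf 25.5
shift units [ 0.01  0.   -0.11] turn units z 0.0
offcut_a [([272.6, 257.8], 0.68), ([284.9, 231.2], 0.59), ([345.4, 252.9], 0.59)]
raised_tray [([281.5, 241.9], 0.57)]
screw_tin [([402.3, 280.9], 0.72)]
raised near-left moved 1 2 0.75
raised near-right moved 0 2 0.97
low BL moved -21 -6 0.7
low left moved 0 -1 0.93
```

The tray has dropped with the block (about 2 px), so the block is standing on it. I'll ride down a few mm more towards level, then open.

>>> {"fn": "arm_command", "kwargs": {"commands": "0 0 0 0 0 0.04 30;0 0 0 0 0 0.04 30;0 0 0 0 0 0.04 30;0 0 0 0 0 0.04 30;0 0 0 0 0 0.04 30;0 0 0 0 0 0 30;0 0 0 0 0 0 44;0 0 0 0 0 0 50;0 0 0 0 0 0 56;0 0 0 0 0 0 62;0 0 0 0 0 0 62;0 0 0 0 0 0 62"}}

```text
clock: 11.9
eef_pos: [0.5948, 0.308, 0.1078]
eef_rot: [0.631, 0.776, -0.0, 0.0]
force: [-0.0, 0.1, 0.5]
width: 0.722
gripper_force: 0.0
```

```bash
python3 st.py
```

```text
t 11.9 pos [0.5948 0.308  0.1078] tool y ang 11.73 tilt [-0. -0. -1.] w 0.722 F [-0.01  0.13  0.53] gf 0.0
shift units [ 0.01  0.   -0.31] turn units z 0.0
offcut_a [([284.1, 238.7], 0.91), ([344.1, 254.0], 0.74), ([270.9, 263.8], 0.72)]
raised_tray [([278.2, 247.5], 0.97)]
screw_tin [([401.7, 280.6], 0.65)]
raised near-left moved 0 7 0.7
raised near-right moved -1 7 0.92
low BL moved -20 -10 0.69
low left moved 0 -1 0.87
```

Released. Retreating straight up, then back out of the way, before checking.

>>> {"fn": "arm_command", "kwargs": {"commands": "0 0 0 0 0 -0.15 62;0 0 0 0 0 -0.3 62;0 0 0 0 0 -0.5 62;0 0 0 0 0 -0.7 62;0 0 0 0 0 -0.9 62;0 0 0 0 0 -0.9 62;0 0 0 0 0 -0.9 62;0 0 0 0 0 -0.5 62;0 0 0 0 0 0 62;0 0 0 0 0 0 62;0 0 0 0 0 0 62;0 0 0 0 0 0 62"}}

```text
clock: 13.6
eef_pos: [0.5946, 0.3079, 0.2526]
eef_rot: [0.631, 0.776, -0.0, -0.0]
force: [-0.5, -0.3, -0.5]
width: 0.725
gripper_force: 0.0
```

```bash
cat >> st.py <<'E'
# triangulate from the two fixed cameras
S=grab_frame('scene')
for t in ['offcut_a','raised_tray','screw_tin']:
    A=spotter.place_of(t,'scene')[:6];B=spotter.place_of(t,'side')[:6]
    for x in A:
        for y in B:
            X=tri(S,x['point'],D,y['point']);h=P(S)@np.append(X,1);e=np.linalg.norm(h[:2]/h[2]-x['point'])
            if e<3 and .06<X[2]<.18: print(t,X.round(3),round(e,1))
E
python3 st.py; sleep 0; python3 st.py | sed -n '6,9p'
```

```text
t 13.6 pos [0.5946 0.3079 0.2526] tool y ang 11.73 tilt [-0.001 -0.    -1.   ] w 0.725 F [-0.47 -0.34 -0.53] gf 0.0
shift units [0.01 0.01 4.52] turn units z 0.0
offcut_a [([273.1, 262.7], 0.97), ([282.4, 235.8], 0.89), ([343.2, 255.3], 0.61)]
raised_tray [([279.8, 247.8], 0.87)]
screw_tin [([404.2, 283.8], 0.62)]
raised near-left moved 0 7 0.69
raised near-right moved 0 6 0.92
low BL moved -20 -10 0.7
low left moved 0 -1 0.88
offcut_a [0.624 0.223 0.095] 1.4
offcut_a [0.591 0.308 0.102] 0.9
raised_tray [0.606 0.268 0.104] 2.3
screw_tin [0.409 0.267 0.097] 0.2
raised near-left moved 0 7 0.7
raised near-right moved 0 6 0.92
low BL moved -4 -2 0.7
low left moved 0 -1 0.88
```

The raised tray floor now measures z≈0.104, which is level. Offcut_a stands at (0.591, 0.308), offcut_b and the tin are still in place, the reading is steady and the gripper is clear.

```bash
python3 -c "
from h import *
print(ctrl.hand_in())"
```

```text
the job is handed in; nothing more can be done
None
```

I moved offcut_a from the low tray onto the free half of the raised tray and let go with it resting there. The balance came to rest level (tray floor about 104 mm above the saw table), and I handed the job in at about 14 s; whether the block stands upright and flat I checked only by camera measurements, not by a final picture.

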